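# Close up the jeweller's tool chest

### The arm

A 6-joint arm with a two-finger parallel gripper is mounted at the origin on the work surface. World frame = base frame: x ahead of the robot, y to its left, z up, the work surface at z = 0. Lengths are in mm, angles in degrees, forces in N, time in s.
With the tool pointing down it reaches from about 350 to 850 mm from the base axis. Payload 8.1 kg.
Tool frame: the origin (TCP) lies on the centre line of the jaws, within the pads' length; the fingertips stand 14 mm ahead of it and the grasp point (between the pads) lies 5 mm behind it; z points along the fingers, y is the line along which they close (so a half turn about z gives the same grasp; the last joint's range is limited). The gripper opens to 85 mm and grips with 20 to 120 N. Pads are 22 mm wide; open, the fingers measure 114 mm over their backs; the gripper's body (76 mm by 85 mm) begins 54 mm behind the grasp point. The pads swing forward as they close: fully open they stand 13 mm farther back than shut.
Start: joints at [-4.893, 7.471, 85.268, -0, 87.261, -4.893], TCP at [600.005, 0.022, 245.292] pointing down, gripper open.
Joint ranges: [-169.43, 169.43], [-51.17, 129.36], [1.28, 143.12], [-76.62, 256.62], [0, 156.53], [-152.29, 152.29]. Speed limits (degrees/s): [136.94, 136.94, 159.86, 180, 180, 180].

### API

Orientations are given as [roll, pitch, yaw] about the fixed x, y, z axes, in that order (R = Rz(yaw) Ry(pitch) Rx(roll)).
In Python, from bench import sense, snapshot, camera_info, hand_in gives the robot as it stands. The module is installed in compiled form; this text tells all that it offers.
- The arm moves only by the tool apply_moves, never from a script. Its argument "deltas" is a list of rows, each a list of 7 numbers: the shift along the tool's x, y, z scaled (see below), then the turn, a rotation vector about the tool's x, y, z scaled (see below), then the opening, from 0 (shut) to 1 (fully open). In form: [[dx, dy, dz, ax, ay, az, claw], ...]. A call has 1 to 8 rows; each row shifts and turns the commanded pose from where the row before left it, along the tool's axes as they then stand; what a row does not reach is not made up. The controller multiplies each number of a shift by 0.03 m and each number of a turn by 0.08 rad. A row lasts 1/8 s, in which the tool goes at most 62.5 mm and 10.7 degrees, less where a joint would pass 70% of its speed; a pose out of reach is approached as far as the arm can. A call with a number of a shift or a turn outside -1 to 1 is refused whole. A call with a gripper value outside its range is refused whole. The fingers move at their own pace and stop on an object; "grip_force" is the grip in N (left out, the last holds). Time passes only in rows, so rows that do not move let the fingers close. It gives the time, the measured TCP pose, the force, the opening and the grip force at its end, in the units of the state.
- sense(): the state, without advancing time (a new reading comes with each control period).
- snapshot(name): name is "scene" or "side" or "wrist"; returns the picture (400x640x3 uint8, red, green, blue); there is no depth.
- camera_info(name): a dict with "vertical_fov" (degrees; the focal length in pixels is half the picture's height over the tangent of half this angle, whatever the lens; pixels are square), "cx", "cy" (the principal point, pixels), "origin" and "rotation" of the camera in the world; the wrist camera has in their place "tool_from_camera" (4x4, takes a point from camera to tool coordinates, whose origin is the TCP and whose axes are the flange's). Camera axes: x right, y up, looking along -z (the intrinsics and any distortion apply to the point x, -y, -z); pixel columns grow to the right and rows downward; lengths in mm; the calibration is good to about 2 mm. A picture is of the moment at which its call begins: read the wrist's pose just before it. camera_info takes no time and is no camera call.
- hand_in(): hands the job in; it is judged then, once.
The state is a dict: "time": time; "joint_pos": joint angles; "qd": joint speeds; "joint_efforts": joint torques, N m; "tool_pos": TCP position; "tcp_rot": TCP orientation; "ft_force": force on the tool from outside, world axes, zero at the start; "wrist_torque": the same for the moment, N m; "finger_gap": finger opening in mm; "grip_force": force on a finger pad.
Only numpy, scipy, OpenCV 4.12 (cv2) and the standard library are available. Lean on these libraries where they do the work, as an engineer would, in place of code of your own. Each camera call takes 0.05 s, during which the arm holds its last target. There are 200 camera calls.

### The job

Close up the wooden tool chest on the bench: push the drawers that were left open fully home with your fingertips, then press the lid down until it is fully shut, without letting it slam. Only push: do not pinch a knob or the lid, and do not pull or lift anything. Leave everything else on the bench where it is.

Things in the scene. Friction and masses are not known exactly. Their poses are not given: they have to be found in the camera images.
- chest: low wooden tool chest, fixed: 180 mm deep (x), 310 mm wide (y), 92 mm high to the rim on which the lid closes; row of three drawers below, open tool tray above, a thin drop handle 15 mm out from each end. Origin: centre of the underside; x points from the front (drawers, facing the robot; face at x = -0.09) to the hinged rear, y to the left, z up
- drawer_a (a joint): how far drawer_a stands out of the chest front, in m: 0 = fully home against its stop, larger = further out (0.025 to 0.065 if left open; one of the three is already home). Takes about 1.5 N to push and stays where it is left
- drawer_b (a joint): how far drawer_b stands out of the chest front, in m: 0 = fully home against its stop, larger = further out (0.025 to 0.065 if left open; one of the three is already home). Takes about 1.5 N to push and stays where it is left
- drawer_c (a joint): how far drawer_c stands out of the chest front, in m: 0 = fully home against its stop, larger = further out (0.025 to 0.065 if left open; one of the three is already home). Takes about 1.5 N to push and stays where it is left
- knob_a: brass knob on the front of drawer_a, 15 mm across, 14 mm long, its centre 30 mm above the bench. Origin: centre of its flat front face; axes as the chest's (x into the chest). Moves with its drawer. Alike drawer fronts, 90 mm wide, 38 mm high (11 to 49 mm above the bench), flush with the chest front when home; which drawer is in which bay (y = 0.1, 0 or -0.1 in the chest) varies
- knob_b: brass knob on the front of drawer_b, 15 mm across, 14 mm long, its centre 30 mm above the bench. Origin: centre of its flat front face; axes as the chest's (x into the chest). Moves with its drawer. Alike drawer fronts, 90 mm wide, 38 mm high (11 to 49 mm above the bench), flush with the chest front when home; which drawer is in which bay (y = 0.1, 0 or -0.1 in the chest) varies
- knob_c: brass knob on the front of drawer_c, 15 mm across, 14 mm long, its centre 30 mm above the bench. Origin: centre of its flat front face; axes as the chest's (x into the chest). Moves with its drawer. Alike drawer fronts, 90 mm wide, 38 mm high (11 to 49 mm above the bench), flush with the chest front when home; which drawer is in which bay (y = 0.1, 0 or -0.1 in the chest) varies
- lid (a joint): opening angle of the chest's lid in rad: 0 = shut, larger = further open; it starts half open (0.65 to 1.05). Friction hinges along the rear rim (hinge line parallel to y at x = 0.09, z = 0.092 of the chest) hold it at any angle; pressing square on it near its free edge takes 1 to 5 N. The shut lid locks the drawers, so they go home first
- lid_panel: the lid: wooden panel with a skirt, 180 mm from hinge to free edge, 310 mm wide, 20 mm thick. Origin: middle of the hinge line; x from the free edge (x = -0.18) to the hinge, y along the hinge, z out of the outer face (at z = 0.020). Shut, its axes are the chest's and its outer face is 112 mm above the bench; open, the free edge stands up and the outer face looks up and away from the robot
- jar: bystander: amber glass jar, 46 mm across, 58 mm high, near the left end of the chest. Origin: centre of its underside
- punch_stand: bystander: wooden block 60 x 75 x 40 mm with steel punches standing to 73 mm, near the right end of the chest. Origin: centre of its underside
- hammer: bystander: small chasing hammer lying on the bench in front of the chest, to the left, 223 mm long, 25 mm high. Origin: on the bench under the shaft, about 35 mm from the head; x along the shaft to the grip end
- mandrel: bystander: tapered wooden ring mandrel standing upright, 48 mm across the foot, 262 mm high, to the right. Origin: centre of its underside
- bench_block: bystander: steel block 70 x 70 x 20 mm lying to the left. Origin: centre of its underside
- pliers: bystander: pliers lying to the right, 140 mm long, 15 mm high. Origin: on the bench under the pivot
- file: bystander: hand file with wooden handle lying to the left, 240 mm long, 22 mm high. Origin: on the bench, 80 mm from the handle end; x towards the blade

How it is judged:
By the outcome, as a careful person would: the job done as asked, in the order asked, and still so for the second after the job is handed in, with the robot touching nothing.
It also fails if it takes over 56 s, if anything falls off the work surface, if the arm or the gripper's body presses on something with over 40 N, if the wrist force passes 120 N, or if a joint passes its speed limit or range.

## Working session

There is one attempt and no reset: what is moved stays moved. The work goes in short steps, Python scripts to look and compute and a tool call to move; the robot and the scene stay as the last step left them, time stands still between calls to the robot, and variables do not carry over. Pictures are saved under pics/ and viewed, at most 10 in all, crops included, and the job is handed in when it is done.

Besides the shell and the picture viewer there is one more tool, called after "Emit:" in YAML: its name, and indented under it one key for each argument. apply_moves: Moves the arm, as the interface text tells. Its arguments: {"type":"object","properties":{"deltas":{"type":"array"},"grip_force":{"type":"number"}},"required":["deltas"]}

```bash
mkdir -p pics; python3 - <<'E'
from bench import *
import cv2,numpy as np
for n in("scene","side"):
    cv2.imwrite(f"pics/{n}0.png",snapshot(n)[:,:,::-1]); 
    print(n,{k:(np.round(v,4).tolist() if not isinstance(v,str) else v) for k,v in camera_info(n).items()})
print(camera_info("wrist"))
s=sense();print(s)
E
```

```text
scene {'vertical_fov': 55.5872, 'cx': 321.335, 'cy': 197.0332, 'origin': [917.1077, 844.5861, 933.4809], 'rotation': [46.9915, -0.0079, 155.504]}
side {'vertical_fov': 45.8618, 'cx': 322.9684, 'cy': 190.9092, 'origin': [-43.0487, 906.4226, 1090.1898], 'rotation': [46.5021, -0.1404, -147.8127]}
{'vertical_fov': 70.57655274784958, 'cx': 320.5474947991091, 'cy': 198.1265651537651, 'tool_from_camera': array([[ 3.73622919e-04,  9.59240547e-01,  2.82590575e-01,
         7.24516046e+01],
       [ 9.99999147e-01, -7.12099368e-04,  1.09505417e-03,
        -2.36247770e-01],
       [ 1.25165293e-03,  2.82589925e-01, -9.59239995e-01,
        -1.28091243e+02],
       [ 0.00000000e+00,  0.00000000e+00,  0.00000000e+00,
         1.00000000e+00]])}
{'time': 0.1, 'joint_pos': array([-4.89219160e+00,  7.50998938e+00,  8.53240410e+01,  4.14886119e-04,
        8.72624367e+01, -4.89167042e+00]), 'qd': array([ 0.02333991, -0.07894426, -0.19249128,  0.0075969 , -0.0125811 ,
        0.04372387]), 'joint_efforts': array([ 1.52257860e-03, -5.70947063e+01, -5.01941299e+01, -1.80579236e-04,
        8.16394575e-03,  5.26326357e-05]), 'tool_pos': array([5.99518364e+02, 7.52028812e-02, 2.44347977e+02]), 'tcp_rot': array([-1.79903920e+02, -8.63881536e-03,  8.99994514e+01]), 'ft_force': array([-0.56078961,  0.07860754, -0.16222385]), 'wrist_torque': array([-0.06662647, -0.04909884, -0.00558736]), 'grip_force': 0.0, 'finger_gap': 85.37724511901004}
```

View pics/scene0.png

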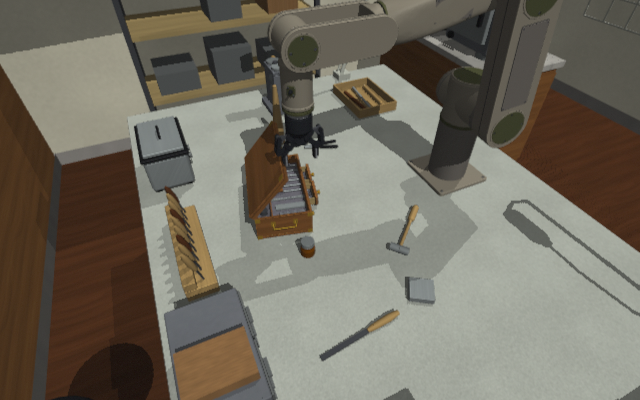

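View pics/side0.png

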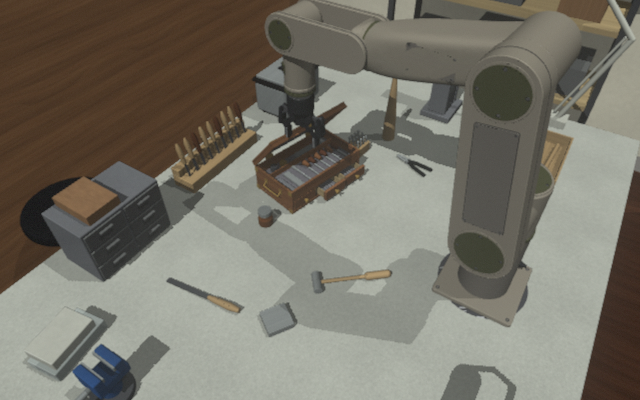

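The chest is at about (310,165) in the side view, facing the robot. At least two drawers look open. The lid is half open, with the gripper above it. I'll zoom in and take a wrist view.

```bash
python3 - <<'E'
from bench import *
import cv2,numpy as np
a=cv2.imread("pics/side0.png")[90:230,240:440]
cv2.imwrite("pics/s1.png",cv2.resize(a,None,fx=4,fy=4,interpolation=cv2.INTER_CUBIC))
cv2.imwrite("pics/w0.png",snapshot("wrist")[:,:,::-1])
E
```

```text
(no output)
```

View pics/s1.png

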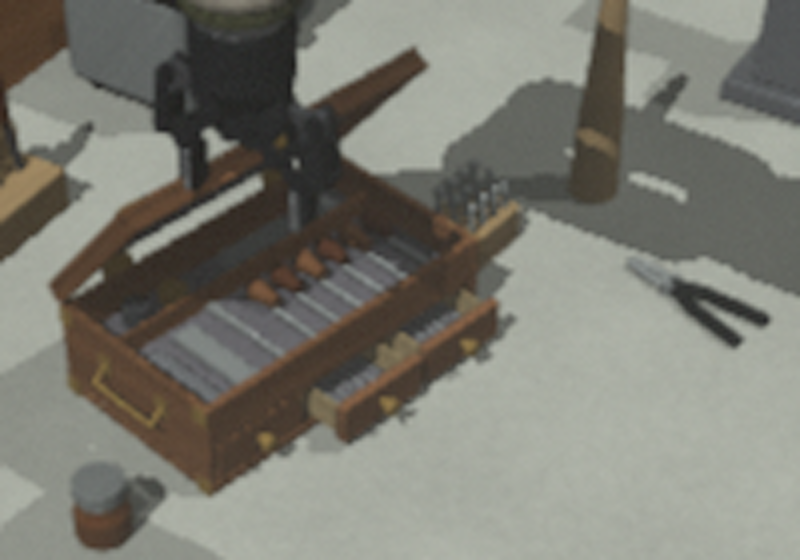

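View pics/w0.png

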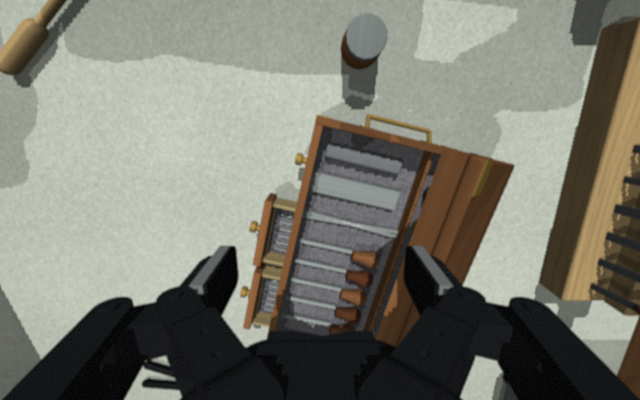

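The wrist view shows the left drawer home, with its knob at (299,160). The middle and right drawers are open, with knobs at (253,227) and (244,293). The rim's front-left corner is at (318,118). The lid's free edge runs from (513,166) downward.

```bash
cat > h.py <<'E'
from bench import *
import numpy as np
from scipy.spatial.transform import Rotation as Ro
def cam(n,st=None):
    i=camera_info(n)
    f=200/np.tan(np.radians(i["vertical_fov"]/2))
    if n=="wrist":
        T=np.array(i["tool_from_camera"]);R=Ro.from_euler("xyz",st["tcp_rot"],degrees=True).as_matrix()
        return f,i["cx"],i["cy"],R@T[:3,3]+st["tool_pos"],R@T[:3,:3]
    return f,i["cx"],i["cy"],np.array(i["origin"]),Ro.from_euler("xyz",i["rotation"],degrees=True).as_matrix()
def ray(c,p):
    f,cx,cy,o,R=c; return o,R@np.array([(p[0]-cx)/f,-(p[1]-cy)/f,-1])
def onz(c,p,z):
    o,d=ray(c,p); return o+d*(z-o[2])/d[2]
E
python3 - <<'E'
from h import *
s=sense();w=cam("wrist",s);sd=cam("side")
print(s["tool_pos"],list(camera_info("side")))
for nm,c,L in(("wrist",w,[(299,160,30),(253,227,30),(244,293,30),(318,118,92),(433,150,92),(267,195,49),(255,266,49),(247,328,49),(363,40,58),(398,127,60)]),
 ("side",sd,[(306.2,200,30),(337.5,190.7,30),(357.5,176.7,30),(292.5,192.5,92),(357,150,92),(292.5,213,0),(326,200,49),(364,165.5,49),(265,207,58),(257,168,92)])):
    for u,v,z in L: print(nm,u,v,z,onz(c,(u,v),z).round(1))
E
```

```text
[5.99567225e+02 4.55333759e-02 2.44445268e+02] ['vertical_fov', 'cx', 'cy', 'origin', 'rotation']
wrist 299 160 30 [572.4  19.9  30. ]
wrist 253 227 30 [510.6 -67.7  30. ]
wrist 244 293 30 [ 491.2 -167.3   30. ]
wrist 318 118 92 [596.3  69.7  92. ]
wrist 433 150 92 [709.5  39.4  92. ]
wrist 267 195 49 [534.9 -19.   49. ]
wrist 255 266 49 [ 514.4 -113.8   49. ]
wrist 247 328 49 [ 497.1 -210.    49. ]
wrist 363 40 58 [640.9 144.1  58. ]
wrist 398 127 60 [681.7  60.1  60. ]
side 306.2 200 30 [572.7  23.8  30. ]
side 337.5 190.7 30 [510.4 -66.7  30. ]
side 357.5 176.7 30 [ 488.7 -161.5   30. ]
side 292.5 192.5 92 [590.2  70.6  92. ]
side 357 150 92 [ 525.1 -216.4   92. ]
side 292.5 213 0 [594.3  71.4   0. ]
side 326 200 49 [509.2   6.4  49. ]
side 364 165.5 49 [ 488.4 -204.    49. ]
side 265 207 58 [646.1 139.9  58. ]
side 257 168 92 [752.6  37.8  92. ]
```

```bash
cat >> h.py <<'E'
YAW=np.radians(-13.5);C0=np.array([647.8,-100,0])
RC=np.array([[np.cos(YAW),-np.sin(YAW),0],[np.sin(YAW),np.cos(YAW),0],[0,0,1]])
def tochest(p): return RC.T@(np.asarray(p)-C0)
def onplane(c,p,k,val):
    o,d=ray(c,p);o=tochest(o);d=RC.T@d; return o+d*(val-o[k])/d[k]
E
python3 - <<'E'
from h import *
s=sense();w=cam("wrist",s);sd=cam("side");sc=cam("scene")
for nm,c,p,y in(("side R free",sd,(346,104),-155),("side L free",sd,(271,142),155),("wrist L",w,(513,166),155),("wrist L2",w,(437,150),155),("scene L free?",sc,(287,160),155)):
    q=onplane(c,p,1,y);print(nm,q.round(1),"th",np.arctan2(q[2]-92,90-q[0]).round(3),"r",np.hypot(q[2]-92,90-q[0]).round(1))
for p in[(306.2,200),(337.5,190.7),(357.5,176.7)]: print(tochest(onz(sd,p,30)).round(1))
for p in[(299,160),(253,227),(244,293)]: print(tochest(onz(w,p,30)).round(1))
E
```

```text
side R free [ -21.2 -155.   235.2] th 0.91 r 181.3
side L free [-13.6 155.  241.6] th 0.965 r 182.0
wrist L [ 13.6 155.  229.5] th 1.064 r 157.3
wrist L2 [-56.6 155.  300. ] th 0.957 r 254.5
scene L free? [-24.1 155.  302.9] th 1.075 r 239.8
[-101.9  102.8   30. ]
[-141.4    0.3   30. ]
[-140.3  -96.9   30. ]
[-101.3   99.    30. ]
[-141.    -0.7   30. ]
[-136.5 -102.    30. ]
```

Emit:
apply_moves:
  deltas:
    - [0,-0.8,0,0,0,0,0.5]
    - [0,-0.8,0,0,0,0.37,0]
    - [0,-0.8,0,0,0,0.37,0]
    - [0,-0.8,0,0,0,0.37,0]
    - [0,-0.8,0,0,0,0.37,0]
    - [0,-0.8,0,0,0,0.5,0]
    - [0,-0.8,0,0,0,0.5,0]
    - [0,-0.8,0,0,0,0.47,0]
  grip_force: 20

```text
time: 1.15
tool_pos: [408.1, 15.7, 245.0]
tcp_rot: [-180.0, 0.0, 76.4]
ft_force: [-0.6, 0.7, 0.3]
finger_gap: 0.1
grip_force: 0.0
```

Emit:
apply_moves:
  deltas:
    - [0,0,0.5,-1,0,0,0]
    - [0,0,0.5,-1,0,0,0]
    - [0,0,0.3,-1,0,0,0]
    - [0,0,0.3,-1,0,0,0]
    - [0,0,0,-1,0,0,0]
    - [0,0,0,-1,0,0,0]

```text
time: 1.9
tool_pos: [422.3, 16.2, 196.3]
tcp_rot: [152.8, 0.2, 76.4]
ft_force: [-8.2, -1.3, 9.8]
finger_gap: -0.1
grip_force: 0.0
```

Emit:
apply_moves:
  deltas:
    - [0,0,0,-1,0,0,0]
    - [0,0,0,-1,0,0,0]
    - [0,0,0,-1,0,0,0]
    - [0,0,0,-1,0,0,0]
    - [0,0,0,-1,0,0,0]
    - [0,0,0,-1,0,0,0]
    - [0,0,0,0,0,0,0]

```text
time: 2.78
tool_pos: [496.9, 44.0, 243.9]
tcp_rot: [130.0, 2.0, 74.9]
ft_force: [0.1, 0.1, 0.0]
finger_gap: 0.2
grip_force: 0.0
```

```bash
cat >> h.py <<'E'
def go(*t):
    s=sense();R=Ro.from_euler("xyz",s["tcp_rot"],degrees=True).as_matrix()
    print("t",s["time"],"tcp",s["tool_pos"].round(1),"rot",s["tcp_rot"].round(1),"chest",tochest(s["tool_pos"]).round(1),"F",s["ft_force"].round(2),"gap",round(s["finger_gap"],1))
    print("tool axes in chest",(RC.T@R).round(2).tolist())
    p=s["tool_pos"]
    for q in t:
        w=C0+RC@np.array(q); print(q,"units",(R.T@(w-p)/30).round(2)); p=w
E
python3 -c "
from h import *
go((-185,0,80),(-185,0,36),(-130,0,36))
c=cam('side')
print([onz(c,p,15).round(0).tolist() for p in((318,290),(390,272))])
import cv2
cv2.imwrite('pics/s2.png',cv2.resize(snapshot('side')[60:260,220:480,::-1],None,fx=3,fy=3,interpolation=cv2.INTER_CUBIC))
"
```

```text
t 2.775 tcp [496.9  44.  243.9] rot [130.    2.   74.9] chest [-180.4  104.8  243.9] F [0.08 0.14 0.05] gap 0.2
tool axes in chest [[0.03, 0.64, 0.76], [1.0, 0.01, -0.04], [-0.03, 0.77, -0.64]]
(-185, 0, 80) units [-3.3  -4.31  3.55]
(-185, 0, 36) units [ 0.05 -1.12  0.94]
(-130, 0, 36) units [0.05 1.18 1.4 ]
[[362.0, 283.0, 15.0], [224.0, 125.0, 15.0]]
```

View pics/s2.png

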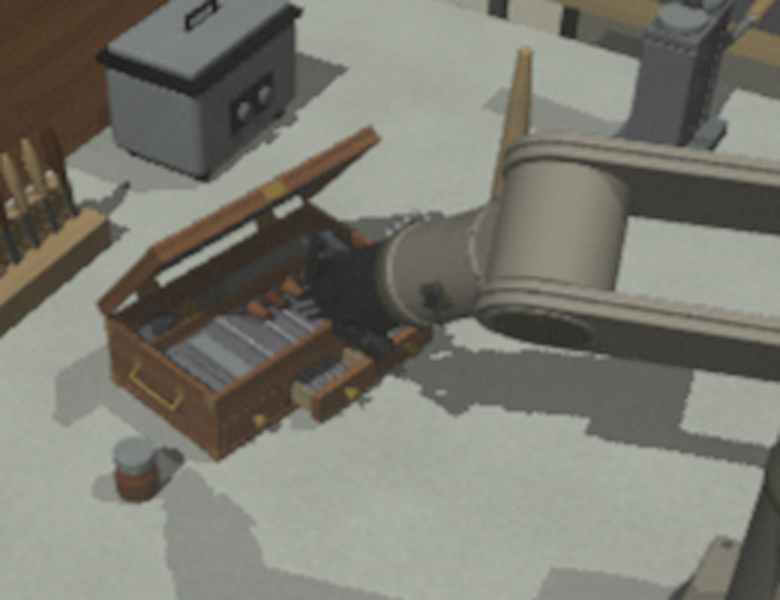

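The arm can't fully reach the tilted pose this close in, so it ended at 50° of tilt, still clear of the chest and lid. I'll check the joints.

```bash
python3 -c "
from h import *
print(sense()['joint_pos'].round(1))"
```

```text
[ 15.8 -51.1 143.1 -33.5  48.2  43.6]
```

Emit:
apply_moves:
  deltas:
    - [-0.5,0,0,0.9,0,0,0]
    - [-0.5,0,0,0.9,0,0,0]
    - [-0.5,0,0,0.9,0,0,0]
    - [-0.5,0,0,0.9,0,0,0]
    - [-0.5,0,0,0.9,0,0,0]
    - [-0.5,0,0,0.9,0,0,0]
    - [-0.5,0,0,0,0,0,0]
    - [0,0,0,0,0,0,0]

```text
time: 3.82
tool_pos: [469.1, -58.9, 246.9]
tcp_rot: [154.9, 1.9, 74.7]
ft_force: [-0.1, -0.2, 0.6]
finger_gap: -0.0
grip_force: 0.0
```

```bash
python3 -c "
from h import *
go((-180,0,100),(-180,0,36),(-160,0,36),(-124,0,36))
s=sense();print(s['joint_pos'].round(1))
R=Ro.from_euler('xyz',s['tcp_rot'],degrees=True).as_matrix()
a=np.radians(25);z=RC@[np.sin(a),0,-np.cos(a)];y=RC@[np.cos(a),0,np.sin(a)];x=np.cross(y,z)
print('rot units',(Ro.from_matrix(R.T@np.c_[x,y,z]).as_rotvec()/.08).round(2))"
```

```text
t 3.825 tcp [469.1 -58.9 246.9] rot [154.9   1.9  74.7] chest [-183.4   -1.7  246.9] F [-0.09 -0.16  0.62] gap -0.0
tool axes in chest [[0.03, 0.91, 0.42], [1.0, -0.01, -0.04], [-0.03, 0.42, -0.9]]
(-180, 0, 100) units [ 0.23 -1.98  4.48]
(-180, 0, 36) units [ 0.07 -0.9   1.93]
(-160, 0, 36) units [0.02 0.6  0.28]
(-124, 0, 36) units [0.04 1.09 0.51]
[-10.6 -38.7 126.7  -4.   67.2   5. ]
rot units [ 0.02  0.55 -0.17]
```

Emit:
apply_moves:
  deltas:
    - [0.03,-0.36,0.8,0,0.55,0,0]
    - [0.03,-0.36,0.8,0,0,0,0]
    - [0.03,-0.36,0.8,0,0,0,0]
    - [0.03,-0.36,0.8,0,0,0,0]
    - [0.03,-0.36,0.8,0,0,0,0]
    - [0.03,-0.36,0.8,0,0,0,0]
    - [0.03,-0.36,0.8,0,0,0,0]
    - [0,-0.3,0.6,0,0,0,0]

```text
time: 4.82
tool_pos: [472.7, -51.6, 41.5]
tcp_rot: [154.9, -0.3, 75.9]
ft_force: [-0.1, 0.2, 0.1]
finger_gap: 0.3
grip_force: 0.0
```

```bash
python3 -c "
from h import *
go((-160,0,36),(-123,0,36))
s=sense();print(s['joint_pos'].round(1))"
```

```text
t 4.825 tcp [472.7 -51.6  41.5] rot [154.9  -0.3  75.9] chest [-181.6    6.2   41.5] F [-0.1   0.16  0.06] gap 0.3
tool axes in chest [[0.01, 0.91, 0.42], [1.0, -0.01, 0.0], [0.01, 0.42, -0.91]]
(-160, 0, 36) units [-0.2   0.58  0.47]
(-123, 0, 36) units [0.01 1.12 0.52]
[-12.  -23.3 139.3  -0.9  38.9   2.7]
```

Emit:
apply_moves:
  deltas:
    - [-0.2,0.3,0.3,0,0,0,0]
    - [0,0.28,0.17,0,0,0,0]
    - [0,0.18,0.085,0,0,0,0]
    - [0,0.18,0.085,0,0,0,0]
    - [0,0.18,0.085,0,0,0,0]
    - [0,0.18,0.085,0,0,0,0]
    - [0,0.18,0.085,0,0,0,0]

```text
time: 5.7
tool_pos: [522.5, -70.9, 37.7]
tcp_rot: [154.8, -0.3, 75.9]
ft_force: [-0.1, 1.5, -0.3]
finger_gap: 0.4
grip_force: 0.7
```

```bash
python3 -c "
from h import *
go((-123,0,36))
s=sense();print(s['joint_pos'].round(1))"
```

```text
t 5.7 tcp [522.5 -70.9  37.7] rot [154.8  -0.3  75.9] chest [-128.6   -1.    37.7] F [-0.07  1.55 -0.29] gap 0.4
tool axes in chest [[0.01, 0.9, 0.43], [1.0, -0.01, 0.0], [0.01, 0.43, -0.9]]
(-123, 0, 36) units [0.03 0.14 0.13]
[-13.2 -12.1 131.3  -0.2  35.6   1. ]
```

Emit:
apply_moves:
  deltas:
    - [0,0.11,0.05,0,0,0,0]
    - [0,0.11,0.05,0,0,0,0]

```text
time: 5.95
tool_pos: [529.4, -72.7, 37.8]
tcp_rot: [154.8, -0.3, 75.9]
ft_force: [-1.1, 1.1, -0.2]
finger_gap: 0.1
grip_force: 0.7
```

```bash
python3 -c "
from h import *
import cv2
go()
cv2.imwrite('pics/w1.png',snapshot('wrist')[:,:,::-1])"
```

```text
t 5.95 tcp [529.4 -72.7  37.8] rot [154.8  -0.3  75.9] chest [-121.5   -1.1   37.8] F [-1.07  1.14 -0.25] gap 0.1
tool axes in chest [[0.01, 0.9, 0.43], [1.0, -0.01, 0.0], [0.01, 0.43, -0.9]]
```

View pics/w1.png

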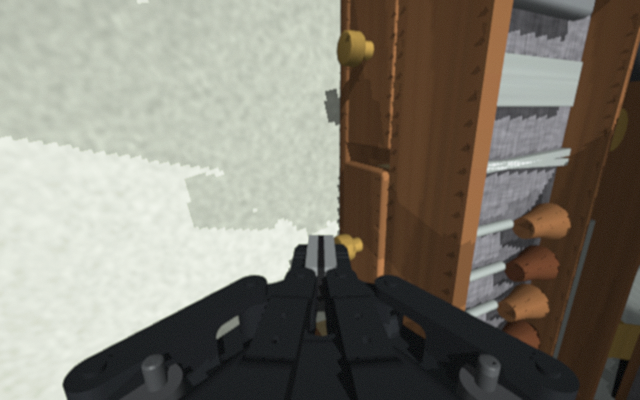

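The wrist view shows the fingertip on the middle knob at (348,245). The drawer's top edge (387,200) is slightly short of the home drawer's edge (396,60), so I'll keep pushing.

Emit:
apply_moves:
  deltas:
    - [0,0.07,0.035,0,0,0,0]
    - [0,0.07,0.035,0,0,0,0]

```text
time: 6.25
tool_pos: [532.9, -73.6, 37.2]
tcp_rot: [154.9, -0.3, 75.9]
ft_force: [-20.0, 4.8, 16.3]
finger_gap: 0.1
grip_force: 10.6
```

Emit:
apply_moves:
  deltas:
    - [0,0.05,0.025,0,0,0,0]
    - [0,0.05,0.025,0,0,0,0]

```text
time: 6.5
tool_pos: [533.5, -73.7, 35.9]
tcp_rot: [155.3, -0.3, 75.9]
ft_force: [-43.4, 9.6, 34.5]
finger_gap: -0.3
grip_force: 22.0
```

Emit:
apply_moves:
  deltas:
    - [0,0.05,0.025,0,0,0,0]
    - [0,0,0,0,0,0,0]

```text
time: 6.75
tool_pos: [533.7, -73.7, 35.4]
tcp_rot: [155.5, -0.3, 76.0]
ft_force: [-58.2, 12.1, 49.4]
finger_gap: 0.2
grip_force: 29.7
```

The stop is reached and the force is high, so I'm backing off now.

Emit:
apply_moves:
  deltas:
    - [0,-0.5,-0.25,0,0,0,0]
    - [0,-0.8,-0.37,0,0,0,0]
    - [0,-0.7,-0.33,0,0,0,0]
    - [-0.85,0,0,0,0,0,0]
    - [-0.85,0,0,0,0,0,0]
    - [-0.85,0,0,0,0,0,0]
    - [-0.75,0,0,0,0,0,0]
    - [0,0,0,0,0,0,0]

```text
time: 7.75
tool_pos: [450.2, -156.5, 37.9]
tcp_rot: [154.7, -0.3, 75.7]
ft_force: [-0.0, 0.0, -0.1]
finger_gap: -0.2
grip_force: 0.0
```

```bash
python3 -c "
from h import *
import cv2
go((-157,-100,37),(-121,-100,37))
cv2.imwrite('pics/w2.png',snapshot('wrist')[:,:,::-1])"
```

```text
t 7.75 tcp [ 450.2 -156.5   37.9] rot [154.7  -0.3  75.7] chest [-178.9 -101.1   37.9] F [-0.01  0.04 -0.1 ] gap -0.2
tool axes in chest [[0.01, 0.9, 0.43], [1.0, -0.01, -0.0], [0.0, 0.43, -0.9]]
(-157, -100, 37) units [0.04 0.65 0.34]
(-121, -100, 37) units [0.02 1.09 0.51]
```

View pics/w2.png

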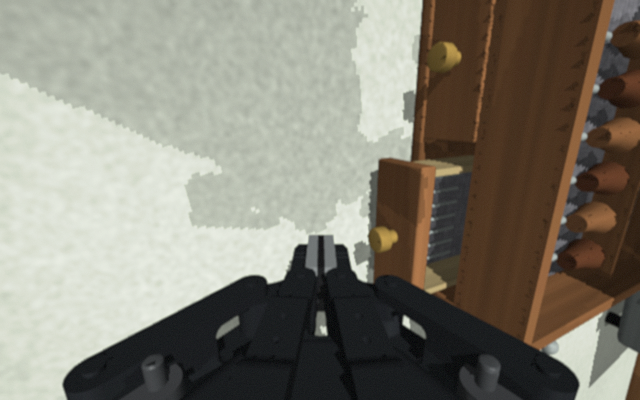

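The middle drawer is now flush, with its knob at (445,57). The right drawer is still out, with its knob at (381,238) in line with the fingertips. I'll push it to about -119 in x.

Emit:
apply_moves:
  deltas:
    - [0,0.35,0.17,0,0,0,0]
    - [0,0.3,0.15,0,0,0,0]
    - [0,0.2,0.095,0,0,0,0]
    - [0,0.2,0.095,0,0,0,0]
    - [0,0.2,0.095,0,0,0,0]
    - [0,0.2,0.095,0,0,0,0]
    - [0,0.2,0.095,0,0,0,0]

```text
time: 8.68
tool_pos: [503.6, -168.2, 36.5]
tcp_rot: [154.8, -0.3, 75.9]
ft_force: [-0.6, 1.1, 0.8]
finger_gap: -0.3
grip_force: 0.8
```

```bash
python3 -c "
from h import *
go((-118,-100,37))"
```

```text
t 8.675 tcp [ 503.6 -168.2   36.5] rot [154.8  -0.3  75.9] chest [-124.3 -100.    36.5] F [-0.65  1.13  0.8 ] gap -0.3
tool axes in chest [[0.01, 0.91, 0.43], [1.0, -0.01, 0.0], [0.01, 0.43, -0.91]]
(-118, -100, 37) units [0.   0.2  0.08]
```

Emit:
apply_moves:
  deltas:
    - [0,0.07,0.03,0,0,0,0]
    - [0,0.06,0.02,0,0,0,0]

```text
time: 8.93
tool_pos: [507.3, -169.3, 36.9]
tcp_rot: [154.8, -0.3, 75.9]
ft_force: [-0.9, 0.3, -1.8]
finger_gap: 0.1
grip_force: 0.7
```

Emit:
apply_moves:
  deltas:
    - [0,0.04,0.015,0,0,0,0]

```text
time: 9.05
tool_pos: [508.4, -169.6, 36.9]
tcp_rot: [154.8, -0.3, 75.9]
ft_force: [-2.0, 1.7, -0.3]
finger_gap: 0.1
grip_force: 0.7
```

Emit:
apply_moves:
  deltas:
    - [0,0.03,0.01,0,0,0,0]

```text
time: 9.18
tool_pos: [509.3, -169.8, 37.1]
tcp_rot: [154.8, -0.3, 75.9]
ft_force: [-4.2, 1.5, -0.6]
finger_gap: -0.1
grip_force: 2.4
```

Emit:
apply_moves:
  deltas:
    - [0,0.03,0.015,0,0,0,0]

```text
time: 9.3
tool_pos: [509.7, -169.8, 36.7]
tcp_rot: [154.9, -0.3, 75.9]
ft_force: [-14.3, 2.0, 9.1]
finger_gap: -0.0
grip_force: 7.2
```

Emit:
apply_moves:
  deltas:
    - [0,0.02,0.01,0,0,0,0]

```text
time: 9.43
tool_pos: [509.8, -169.9, 36.6]
tcp_rot: [155.0, -0.3, 75.9]
ft_force: [-19.2, 3.3, 14.5]
finger_gap: 0.2
grip_force: 10.1
```

```bash
python3 -c "
from h import *
go()"
```

```text
t 9.425 tcp [ 509.8 -169.9   36.6] rot [155.   -0.3  75.9] chest [-117.8 -100.1   36.6] F [-19.16   3.28  14.48] gap 0.2
tool axes in chest [[0.01, 0.91, 0.42], [1.0, -0.01, 0.0], [0.01, 0.42, -0.91]]
```

Both drawers now stop at the same depth, -117.8. I'll retreat, rise and straighten the tool.

Emit:
apply_moves:
  deltas:
    - [0,-0.7,-0.33,0,0,0,0]
    - [0,-0.7,-0.33,0,0,0,0]
    - [0,0.4,-0.9,0,0,0,0]
    - [0,0.4,-0.9,0,0,0,0]
    - [0,0.4,-0.9,0,0,0,0]
    - [0,0.4,-0.9,0,0,0,0]
    - [0,0.4,-0.9,0,0,0,0]
    - [0,0.4,-0.9,0,0,0,0]

```text
time: 10.42
tool_pos: [462.5, -159.1, 216.3]
tcp_rot: [154.7, -0.3, 75.9]
ft_force: [-0.3, -0.4, -0.4]
finger_gap: 0.1
grip_force: 0.0
```

Emit:
apply_moves:
  deltas:
    - [0.8,0.4,-0.9,0,0,0,0]
    - [0.8,0.4,-0.9,0,0,0,0]
    - [0.8,0.4,-0.9,0.95,0,0,0]
    - [0.8,0,-0.9,0.95,0,0,0]
    - [0,0,0,0.95,0,0,0]
    - [0,0,0,0.9,0,0,0]
    - [0,0,0,0.9,0,0,0]
    - [0,0,0,0.8,0,0,0]

```text
time: 11.42
tool_pos: [474.9, -63.6, 329.4]
tcp_rot: [179.8, -0.3, 75.9]
ft_force: [-0.4, -0.6, 0.3]
finger_gap: 0.0
grip_force: 0.0
```

```bash
python3 -c "
from h import *
go((60,0,325),(60,0,246),(40,0,238))
import cv2
cv2.imwrite('pics/w3.png',snapshot('wrist')[:,:,::-1])"
```

```text
t 11.425 tcp [474.9 -63.6 329.4] rot [179.8  -0.3  75.9] chest [-176.6   -5.   329.4] F [-0.38 -0.62  0.34] gap 0.0
tool axes in chest [[0.01, 1.0, 0.0], [1.0, -0.01, 0.01], [0.01, 0.0, -1.0]]
(60, 0, 325) units [0.25 7.88 0.17]
(60, 0, 246) units [-0.01 -0.01  2.63]
(40, 0, 238) units [-0.01 -0.67  0.26]
```

View pics/w3.png

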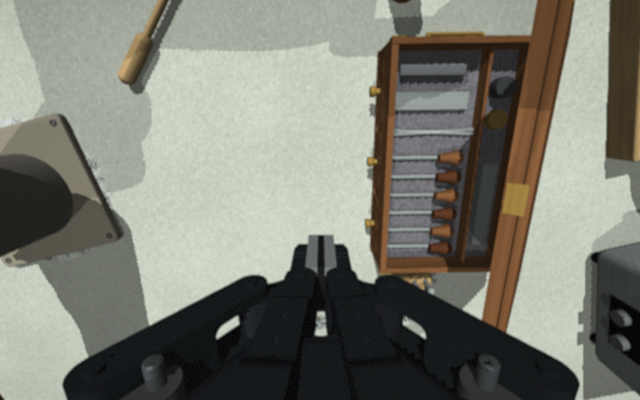

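All three knobs now line up at (376,91), (373,161) and (370,224), so the drawers are home. Next I'll go over the lid.

Emit:
apply_moves:
  deltas:
    - [0.03,0.98,0,0,0,0,0]
    - [0.03,0.98,0,0,0,0,0]
    - [0.03,0.98,0,0,0,0,0]
    - [0.03,0.98,0,0,0,0,0]
    - [0.03,0.98,0,0,0,0,0]
    - [0.03,0.98,0,0,0,0,0]
    - [0.03,0.98,0,0,0,0,0]
    - [0.03,1,0,0,0,0,0]

```text
time: 12.48
tool_pos: [706.0, -114.2, 330.2]
tcp_rot: [179.7, -0.3, 75.9]
ft_force: [0.2, 0.2, 0.9]
finger_gap: 0.1
grip_force: 0.0
```

Emit:
apply_moves:
  deltas:
    - [0,0.1,0.5,0,0,0,0]
    - [0,0,0.7,0,0,0,0]
    - [0,0,0.7,0,0,0,0]
    - [0,0,0.5,0,0,0,0]
    - [0,0,0,0,0,0,0]

```text
time: 13.1
tool_pos: [706.9, -114.1, 255.7]
tcp_rot: [180.0, -0.3, 75.9]
ft_force: [0.2, -0.0, 1.3]
finger_gap: 0.0
grip_force: 0.0
```

```bash
python3 -c "
from h import *
go((31,0,238))
import cv2
cv2.imwrite('pics/s3.png',cv2.resize(snapshot('side')[60:260,200:460,::-1],None,fx=3,fy=3,interpolation=cv2.INTER_CUBIC))"
```

```text
t 13.1 tcp [ 706.9 -114.1  255.7] rot [180.   -0.3  75.9] chest [6.080e+01 1.000e-01 2.557e+02] F [ 0.22 -0.05  1.31] gap 0.0
tool axes in chest [[0.01, 1.0, 0.0], [1.0, -0.01, 0.01], [0.01, 0.0, -1.0]]
(31, 0, 238) units [-0.02 -0.99  0.59]
```

View pics/s3.png

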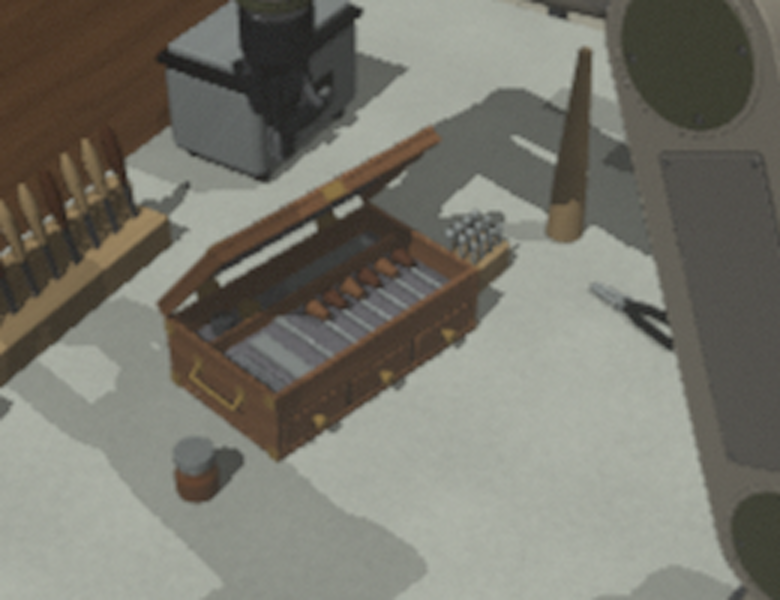

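All drawers are flush in the side view, and the gripper is behind the lid. I'll work out the pressing arc for a contact 150 mm from the hinge.

```bash
cat >> h.py <<'E'
def P(t,s=150): return np.array([90-s*np.cos(t)+20*np.sin(t)+14.5,0,92+s*np.sin(t)+20*np.cos(t)+14])
E
python3 -c "
from h import *
for t in np.arange(.93,-.01,-.0465):
    d=(P(t-.0465)-P(t))/30; print(round(t,3),P(t)[[0,2]].round(0),'dy',d[0].round(2),'dz',(-d[2]).round(2))"
```

```text
0.93 [ 31. 238.] dy -0.2 dz 0.12
0.884 [ 25. 235.] dy -0.2 dz 0.13
0.837 [ 19. 231.] dy -0.19 dz 0.14
0.791 [ 13. 227.] dy -0.18 dz 0.15
0.744 [  8. 222.] dy -0.18 dz 0.15
0.698 [  2. 218.] dy -0.17 dz 0.16
0.651 [ -3. 213.] dy -0.16 dz 0.17
0.605 [ -8. 208.] dy -0.15 dz 0.18
0.558 [-12. 202.] dy -0.15 dz 0.18
0.512 [-17. 197.] dy -0.14 dz 0.19
0.465 [-21. 191.] dy -0.13 dz 0.2
0.419 [-24. 185.] dy -0.12 dz 0.2
0.372 [-28. 179.] dy -0.11 dz 0.21
0.326 [-31. 173.] dy -0.1 dz 0.21
0.279 [-34. 167.] dy -0.09 dz 0.22
0.233 [-37. 160.] dy -0.08 dz 0.22
0.186 [-39. 153.] dy -0.07 dz 0.22
0.14 [-41. 147.] dy -0.06 dz 0.23
0.093 [-43. 140.] dy -0.05 dz 0.23
0.047 [-44. 133.] dy -0.04 dz 0.23
0.0 [-45. 126.] dy -0.03 dz 0.23
```

Emit:
apply_moves:
  deltas:
    - [0,-0.3,0.3,0,0,0,0]
    - [0,-0.3,0.2,0,0,0,0]
    - [0,-0.15,0.05,0,0,0,0]

```text
time: 13.52
tool_pos: [686.3, -108.8, 242.2]
tcp_rot: [179.7, -0.3, 75.9]
ft_force: [0.4, 0.6, 0.1]
finger_gap: 0.1
grip_force: 0.0
```

Emit:
apply_moves:
  deltas:
    - [0,-0.15,0.07,0,0,0,0]
    - [0,-0.15,0.07,0,0,0,0]
    - [0,-0.2,0.12,0,0,0,0]
    - [0,-0.2,0.13,0,0,0,0]
    - [0,-0.19,0.14,0,0,0,0]

```text
time: 14.15
tool_pos: [660.5, -102.4, 225.6]
tcp_rot: [179.7, -0.3, 75.9]
ft_force: [-0.1, 0.2, 3.7]
finger_gap: 0.2
grip_force: 1.5
```

```bash
python3 -c "
from h import *
go()"
```

```text
t 14.15 tcp [ 660.5 -102.4  225.6] rot [179.7  -0.3  75.9] chest [ 12.9   0.7 225.6] F [-0.1   0.17  3.68] gap 0.2
tool axes in chest [[0.01, 1.0, 0.0], [1.0, -0.01, 0.0], [0.01, 0.0, -1.0]]
```

In contact at about 3.7 N. Continuing along the arc.

Emit:
apply_moves:
  deltas:
    - [0,-0.18,0.15,0,0,0,0]
    - [0,-0.18,0.15,0,0,0,0]
    - [0,-0.17,0.16,0,0,0,0]
    - [0,-0.16,0.17,0,0,0,0]
    - [0,-0.15,0.18,0,0,0,0]
    - [0,-0.15,0.18,0,0,0,0]

```text
time: 14.9
tool_pos: [631.4, -94.8, 194.8]
tcp_rot: [179.8, -0.3, 75.9]
ft_force: [-0.6, 0.3, 2.8]
finger_gap: -0.0
grip_force: 1.1
```

Emit:
apply_moves:
  deltas:
    - [0,-0.14,0.19,0,0,0,0]
    - [0,-0.13,0.2,0,0,0,0]
    - [0,-0.12,0.2,0,0,0,0]
    - [0,-0.11,0.21,0,0,0,0]
    - [0,-0.1,0.21,0,0,0,0]

```text
time: 15.52
tool_pos: [614.2, -90.3, 164.5]
tcp_rot: [179.8, -0.3, 75.9]
ft_force: [-0.3, -0.1, 2.0]
finger_gap: -0.1
grip_force: 1.0
```

```bash
python3 -c "
from h import *
go()"
```

```text
t 15.525 tcp [614.2 -90.3 164.5] rot [179.8  -0.3  75.9] chest [-34.9   1.5 164.5] F [-0.29 -0.06  2.01] gap -0.1
tool axes in chest [[0.01, 1.0, 0.0], [1.0, -0.01, 0.01], [0.01, 0.0, -1.0]]
```

Emit:
apply_moves:
  deltas:
    - [0,-0.07,0.18,0,0,0,0]
    - [0,-0.06,0.18,0,0,0,0]
    - [0,-0.05,0.17,0,0,0,0]
    - [0,-0.04,0.16,0,0,0,0]
    - [0,-0.03,0.14,0,0,0,0]
    - [0,-0.02,0.12,0,0,0,0]

```text
time: 16.27
tool_pos: [606.7, -88.3, 136.2]
tcp_rot: [179.8, -0.3, 75.9]
ft_force: [-1.4, 0.8, 2.1]
finger_gap: 0.1
grip_force: 0.8
```

Emit:
apply_moves:
  deltas:
    - [0,-0.01,0.07,0,0,0,0]
    - [0,-0.01,0.05,0,0,0,0]

```text
time: 16.52
tool_pos: [606.2, -88.1, 132.8]
tcp_rot: [179.8, -0.3, 75.9]
ft_force: [-1.1, -1.0, 1.0]
finger_gap: 0.0
grip_force: 0.8
```

Emit:
apply_moves:
  deltas:
    - [0,0,0.06,0,0,0,0]
    - [0,0,0.05,0,0,0,0]
    - [0,0,0.04,0,0,0,0]

```text
time: 16.9
tool_pos: [606.2, -88.2, 128.3]
tcp_rot: [179.8, -0.3, 75.9]
ft_force: [-0.0, -0.2, 1.5]
finger_gap: -0.4
grip_force: 0.8
```

Emit:
apply_moves:
  deltas:
    - [0,0,0.03,0,0,0,0]

```text
time: 17.02
tool_pos: [606.2, -88.1, 127.4]
tcp_rot: [179.8, -0.3, 75.9]
ft_force: [-1.3, 0.1, 1.7]
finger_gap: 0.2
grip_force: 0.8
```

Emit:
apply_moves:
  deltas:
    - [0,0,0.03,0,0,0,0]

```text
time: 17.15
tool_pos: [606.2, -88.2, 126.5]
tcp_rot: [179.8, -0.3, 75.9]
ft_force: [-1.0, -0.3, 1.3]
finger_gap: -0.3
grip_force: 0.8
```

Emit:
apply_moves:
  deltas:
    - [0,0,0.03,0,0,0,0]

```text
time: 17.27
tool_pos: [606.3, -88.2, 126.0]
tcp_rot: [179.8, -0.3, 75.9]
ft_force: [-4.9, -0.3, 8.7]
finger_gap: 0.2
grip_force: 4.3
```

Emit:
apply_moves:
  deltas:
    - [0,0,0.025,0,0,0,0]

```text
time: 17.4
tool_pos: [606.3, -88.2, 126.0]
tcp_rot: [179.8, -0.3, 75.9]
ft_force: [-7.6, 1.3, 12.4]
finger_gap: -0.2
grip_force: 6.4
```

Emit:
apply_moves:
  deltas:
    - [0,0,0.025,0,0,0,0]

```text
time: 17.52
tool_pos: [606.3, -88.2, 126.0]
tcp_rot: [179.8, -0.3, 75.9]
ft_force: [-10.1, 2.7, 17.2]
finger_gap: 0.0
grip_force: 8.8
```

The lid stopped at exactly 126 mm, which is shut, with the force rising. I'll lift off and check.

Emit:
apply_moves:
  deltas:
    - [0,0,-0.1,0,0,0,0]
    - [0,0,-0.5,0,0,0,0]
    - [0,0,-0.9,0,0,0,0]
    - [0,0,-0.9,0,0,0,0]
    - [0,0,-0.9,0,0,0,0]
    - [0,0,-0.9,0,0,0,0]
    - [0,0,-0.5,0,0,0,0]
    - [0,0,0,0,0,0,0]

```text
time: 18.52
tool_pos: [606.3, -88.9, 266.8]
tcp_rot: [179.6, -0.3, 75.9]
ft_force: [0.6, -0.7, -0.9]
finger_gap: 0.2
grip_force: 0.0
```

```bash
python3 -c "
from h import *
import cv2
go()
cv2.imwrite('pics/s4.png',cv2.resize(snapshot('side')[60:260,200:460,::-1],None,fx=3,fy=3,interpolation=cv2.INTER_CUBIC))"
```

```text
t 18.525 tcp [606.3 -88.9 266.8] rot [179.6  -0.3  75.9] chest [-42.9   1.1 266.8] F [ 0.59 -0.68 -0.93] gap 0.2
tool axes in chest [[0.01, 1.0, 0.01], [1.0, -0.01, 0.01], [0.01, 0.01, -1.0]]
```

View pics/s4.png

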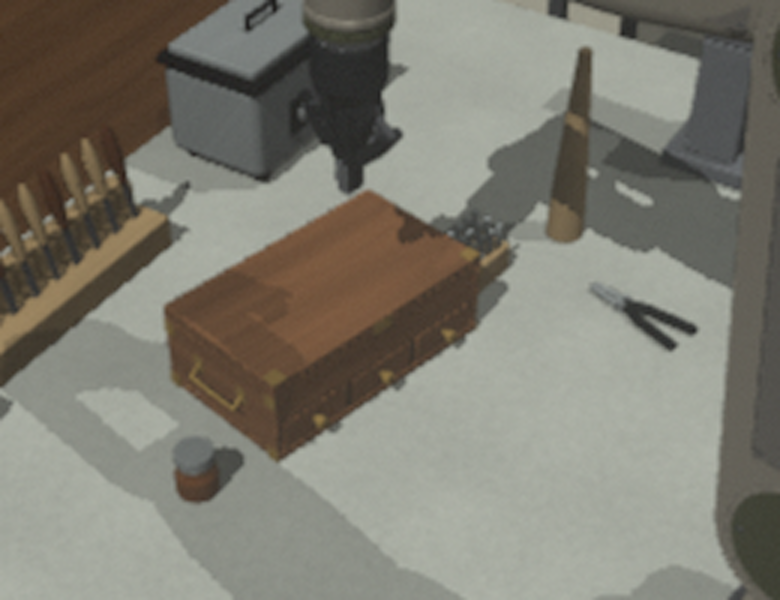

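The lid is flat and shut, the drawers are flush with their knobs at (320,420), (387,377) and (449,334), and the jar, pliers and mandrel haven't moved.

```bash
python3 -c "
from bench import hand_in
print(hand_in())"
```

```text
the job is handed in; nothing more can be done
None
```

The chest is closed and handed in at about 18.5 s: both open drawers were pushed home, then the lid was pressed gently shut; the final side view shows the jar, pliers and mandrel unmoved, and the one force spike was about 77 N at the wrist when the middle drawer met its stop (limit 120 N).

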